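# Sweep the cutting slugs into the scrap frame

## Task

With closed fingers, sweep the three solid round steel slugs across the bench into the three-sided scrap frame, through its open mouth, so that all of them lie flat and wholly inside it. Push them along the bench, never pick them up, and leave the washers with holes, the bracket and everything else lying where they are.

Things in the scene. Friction and masses are not known exactly. Their poses are not given: they have to be found in the camera images.
- slug1: Slug 1: solid round steel disc without a hole, scrap from hole cutting, lying flat; 36 mm in diameter, 10 mm thick. Origin: centre of its underside. Slides on the bench when pushed.
- slug2: Slug 2: solid round steel disc without a hole, scrap from hole cutting, lying flat; 40 mm in diameter, 10 mm thick. Origin: centre of its underside. Slides on the bench when pushed.
- slug3: Slug 3: solid round steel disc without a hole, scrap from hole cutting, lying flat; 44 mm in diameter, 10 mm thick. Origin: centre of its underside. Slides on the bench when pushed.
- frame: Scrap frame fixed to the bench: three grey flat bars on edge, 8 mm thick and 35 mm high, welded into a U, no floor (the bench itself) and no sill. Inside 130 mm deep (its x, from -65 at the mouth to +65 at the rear bar) and 200 mm wide (its y, -100 to +100). Origin: centre of that inside area, at bench height; its x axis points from the open mouth inwards, z up. Two small bolted feet stand outside, up to 103 mm behind the origin.
- flange1: Good washer, to be left alone: steel ring lying flat, 40 mm outside diameter, 20 mm hole, 10 mm thick. Origin: centre of its underside.
- flange2: Good washer, to be left alone: steel ring lying flat, 40 mm outside diameter, 20 mm hole, 10 mm thick. Origin: centre of its underside.
- bracket: Drilled steel L-bracket lying flat, to be left alone; 6 mm thick, within x -27 to +27 mm and y -45 to +45 mm of its origin (underside).
- hammer: Hammer lying on the bench to the robot's right, about 300 mm long along its x, head at +x, to be left alone; origin on its underside near the middle.
- magnet: Red weld-holding magnet, flat, 60 x 56 mm, 14 mm thick, to be left alone; origin: centre of the underside.
- tin: Upright round aluminium tin, 60 mm in diameter and 60 mm high, to be left alone; origin: centre of the underside.
There are look-alikes about, which are no part of the job. What is shaped like the slug3 but brown is not meant. What is shaped like the slug2 but green is not meant.

How it is judged:
At the end, for the whole second after the job is handed in: Each slug's centre lies between the frame's side bars and at least 18 mm inside the mouth, short of the rear bar, its underside within 4 mm of the bench, at rest (under 20 mm/s); washers, bracket, hammer, magnet and tin within 20 mm of where they started (x of slug1 in the frame of frame between -0.047 and 0.066 m and y of slug1 in the frame of frame between -0.1 and 0.1 m and height (world z) of each of slug1, slug2, slug3 below 0.004 m and linear speed of each of slug1, slug2, slug3 below 0.02 m/s and x of slug2 in the frame of frame between -0.047 and 0.066 m and y of slug2 in the frame of frame between -0.1 and 0.1 m and x of slug3 in the frame of frame between -0.047 and 0.066 m and y of slug3 in the frame of frame between -0.1 and 0.1 m and distance of each of flange1, flange2, bracket, hammer, magnet, tin from where it was at the start of the episode below 0.02 m); the robot touches nothing.
It fails at once if a slug is lifted off the bench (its underside more than 7 mm up) instead of being swept (height (world z) of any of slug1, slug2, slug3 above 0.007 m).
It fails at once if a washer, the bracket, the hammer, the magnet or the tin is moved by more than 20 mm (distance of any of flange1, flange2, bracket, hammer, magnet, tin from where it was at the start of the episode above 0.02 m).
It also fails if it takes over 67 s, if anything falls off the work surface, if the arm or the gripper's body presses on something with over 40 N, if the wrist force passes 120 N, or if a joint passes its speed limit or range.

## Robot

A 6-joint arm with a two-finger parallel gripper is mounted at the origin on the work surface. World frame = base frame: x ahead of the robot, y to its left, z up, the work surface at z = 0. Lengths are in m, angles in rad, forces in N, time in s.
With the tool pointing down it reaches from about 0.25 to 0.775 m from the base axis. Payload 4 kg.
Tool frame: the origin (TCP) lies where the fingers leave the gripper's body, on its centre line; the fingertips stand 97 mm ahead of it and the grasp point (between the pads) lies 78 mm ahead of it; z points along the fingers, x is the direction in which the jaws open and shut, and the axes are right-handed (so a half turn about z gives the same grasp; the last joint's range is limited). The gripper opens to 94 mm and grips with 3 to 60 N. Pads are 16 mm wide; open, the fingers measure 119 mm over their backs; the gripper's body (75 mm by 177 mm) begins 78 mm behind the grasp point.
Start: joints at [1.207, 0.087, 1.371, -0, 1.684, -0.103], TCP at [0.142, 0.531, 0.303] pointing down, gripper open.
Joint ranges: [-3.1, 3.1], [-0.76, 2.03], [0.27, 2.55], [-1.08, 4.22], [0.17, 2.65], [-2.57, 2.57]. Speed limits (rad/s): [2.79, 2.79, 3.14, 3.14, 3.14, 3.14].

## Interface

Orientations are given as [roll, pitch, yaw] about the fixed x, y, z axes, in that order (R = Rz(yaw) Ry(pitch) Rx(roll)).
In Python, from bench import * gives the robot as it stands.
- The arm moves only by the tool jog_arm, never from a script. Its argument "moves" is a list of rows, each a list of 7 numbers: the turn, a rotation vector about the world's x, y, z in rad, then the shift along the world's x, y, z in mm, then the finger opening in mm, from 0 to 94. In form: [[rx, ry, rz, tx, ty, tz, fingers], ...]. A call has 1 to 12 rows; each row shifts and turns the commanded pose from where the row before left it; what a row does not reach is not made up. A row lasts 1/8 s, in which the tool goes at most 62.5 mm and 10.7 degrees, less where a joint would pass 70% of its speed; a pose out of reach is approached as far as the arm can. A call is refused whole if a number of a shift passes 62.5 or a number of a turn 0.188, either way. A call with a gripper value outside its range is refused whole. The fingers move at their own pace and stop on an object; the grip force is fixed at half the most. Time passes only in rows, so rows that do not move let the fingers close. It gives the time, the measured TCP pose, the force and the opening at its end, in the units of the state.
- get_obs(): the state, without advancing time (a new reading comes with each control period).
- snapshot(name): name is "scene" or "top"; returns the picture (420x560x3 uint8, red, green, blue); there is no depth.
- get_calibration(name): a dict with "camera_matrix" (3x3 intrinsics, pixels), "R" (3x3) and "t" (3): a world point X has camera coordinates R X + t. Camera axes: x right, y down, z forward; pixel columns grow to the right and rows downward; lengths in m; the calibration is good to about 2 mm. A picture is of the moment at which its call begins. get_calibration takes no time and is no camera call.
- close_job(): hands the job in, once; it reports no verdict.
Trained networks look in the newest picture that a camera, given by its name, has taken for a name from the list of things; names that differ only in an ending like _2 or _b are one class to them, and where a whole thing is asked for, a point or a joint stands for the part that bears it (a point fixed in the world has none). Each returns a list of dicts, best first, with "conf" (0 to 1); they miss things now and then, are a little off and sometimes report something else, mostly with a low value. They report only what shows in the picture. A call takes as long as a camera call. They do not tell look-alikes from the thing itself.
- look_for(label, camera): "bbox" ([left, top, right, bottom] in pixels, round what is visible of it).
The state is a dict: "time": time; "joint_positions": joint angles; "qvel": joint speeds; "joint_torque": joint torques, N m; "tool_pos": TCP position; "ee_rot": TCP orientation; "wrist_force": force on the tool from outside, world axes, zero at the start; "wrist_torque": the same for the moment, N m; "width": finger opening in m.
Only numpy, scipy, OpenCV 4.12 (cv2) and the standard library are available. Lean on these libraries where they do the work, as an engineer would, in place of code of your own. Each camera call takes 0.05 s, during which the arm holds its last target.

## Working session

There is one attempt and no reset: what is moved stays moved. The work goes in short steps, Python scripts to look and compute and a tool call to move; the robot and the scene stay as the last step left them, time stands still between calls to the robot, and variables do not carry over. Pictures are saved under pics/ and viewed, and the job is handed in when it is done.

Besides the shell and the picture viewer there is one more tool, called after "Call:" by a JSON object that holds its "fn" and its "kwargs". jog_arm: Moves the arm, as the interface text tells. Its arguments: {"type":"object","properties":{"moves":{"type":"array","items":{"type":"array","items":{"type":"number"}}}},"required":["moves"]}

```bash
mkdir -p pics; ls
python3 - <<'E'
from bench import *
import cv2
o=get_obs();print({k:o[k] for k in('time','tool_pos','ee_rot','width')})
for n in('top','scene'):
    im=snapshot(n);cv2.imwrite(f'pics/{n}0.png',im[:,:,::-1])
    c=get_calibration(n);print(n,c)
E
```

```text
pics
{'time': 0.0, 'tool_pos': array([0.1417053 , 0.53108669, 0.30152506]), 'ee_rot': array([-3.14138248e+00,  2.15835103e-03,  1.30997354e+00]), 'width': 0.09362241313675969}
top {'camera_matrix': array([[535.26826069,   0.        , 281.51719234],
       [  0.        , 535.26826069, 212.14866227],
       [  0.        ,   0.        ,   1.        ]]), 'R': array([[-2.30220981e-02, -9.99730696e-01, -2.91859504e-03],
       [-9.95530282e-01,  2.31926416e-02, -9.15508565e-02],
       [ 9.15938914e-02,  7.97856935e-04, -9.95796125e-01]]), 't': array([-0.05782468,  0.57033031,  1.01328096])}
scene {'camera_matrix': array([[411.66232067,   0.        , 270.30739162],
       [  0.        , 411.66232067, 213.94838629],
       [  0.        ,   0.        ,   1.        ]]), 'R': array([[ 0.88538554,  0.46481912, -0.00596875],
       [ 0.37376693, -0.71946655, -0.58537695],
       [-0.27638872,  0.51605336, -0.81073929]]), 't': array([-0.49446778, -0.26444965,  1.09713726])}
```

View pics/top0.png

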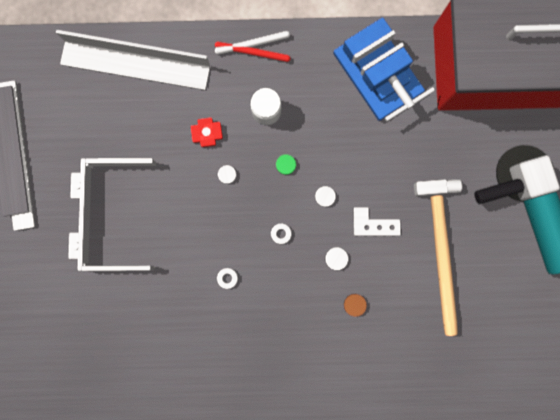

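View pics/scene0.png

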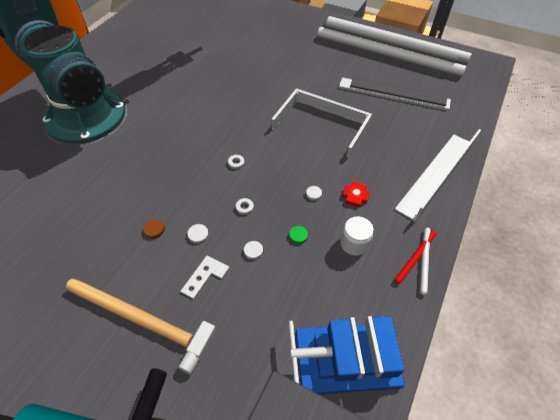

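The top view shows three plain grey discs at about (227,174), (325,196) and (337,259), and rings at (281,234) and (227,278). A green disc is at (286,164) and a brown one at (356,305), both look-alikes. The frame is at (80–152, 160–270) with its mouth to the right, the bracket at (376,222), the magnet at (207,132) and the tin at (266,105).

```bash
cat > h.py <<'E'
from bench import *
import numpy as np, cv2
def ray(c,u,v,z):
    K,R,t=c['camera_matrix'],c['R'],c['t']
    d=R.T@np.linalg.inv(K)@np.array([u,v,1.]); o=-R.T@t
    return o+d*(z-o[2])/d[2]
def proj(c,P):
    p=c['R']@np.array(P,float)+c['t']; q=c['camera_matrix']@p; return q[:2]/q[2]
E
python3 - <<'E'
from h import *
c=get_calibration('top')
im=snapshot('top')
H=dict(slug1=.01,slug2=.01,slug3=.01,flange1=.01,bracket=.006,magnet=.014,tin=.06,hammer=.02,frame=.035)
for n,z in H.items():
    for r in look_for(n,'top')[:6]:
        b=r['bbox']; m=((b[0]+b[2])/2,(b[1]+b[3])/2)
        p=ray(c,*m,z); e=ray(c,b[2],m[1],z)-ray(c,b[0],m[1],z); f=ray(c,m[0],b[3],z)-ray(c,m[0],b[1],z)
        print(n,round(r['conf'],2),np.round(b),np.round(p*1000),'w',round(np.linalg.norm(e)*1000),round(np.linalg.norm(f)*1000))
# own disc fit
g=cv2.cvtColor(im,cv2.COLOR_RGB2HSV)
mask=((g[:,:,2]>140)|(g[:,:,1]>150)).astype('uint8')
n,l,s,ce=cv2.connectedComponentsWithStats(mask)
for i in range(1,n):
    if 150<s[i,4]<1500 : print(s[i],ce[i].round(1),(ray(c,*ce[i],.01)*1000).round())
for u,v in [(152,160),(150,269),(84,160),(81,269),(92,165),(87,264),(152,164),(150,265)]: print('frame',u,v,(ray(c,u,v,.035)*1000).round())
cv2.imwrite('pics/crop1.png',cv2.resize(im[90:330,60:420,::-1],None,fx=2.2,fy=2.2,interpolation=cv2.INTER_CUBIC))
E
```

```text
slug1 0.92 [343. 295. 368. 316.] [ 385. -211.   10.] w 48 40
slug1 0.87 [327. 248. 349. 270.] [ 476. -179.   10.] w 43 45
slug1 0.75 [317. 188. 336. 209.] [ 595. -160.   10.] w 38 42
slug1 0.62 [277. 154. 296. 174.] [666. -83.  10.] w 37 42
slug1 0.48 [220. 166. 236. 186.] [645.  34.  10.] w 30 42
slug2 0.92 [343. 295. 368. 316.] [ 385. -211.   10.] w 48 40
slug2 0.87 [327. 248. 349. 270.] [ 476. -179.   10.] w 43 45
slug2 0.75 [317. 188. 336. 209.] [ 595. -160.   10.] w 38 42
slug2 0.62 [277. 154. 296. 174.] [666. -83.  10.] w 37 42
slug2 0.48 [220. 166. 236. 186.] [645.  34.  10.] w 30 42
slug3 0.92 [343. 295. 368. 316.] [ 385. -211.   10.] w 48 40
slug3 0.87 [327. 248. 349. 270.] [ 476. -179.   10.] w 43 45
slug3 0.75 [317. 188. 336. 209.] [ 595. -160.   10.] w 38 42
slug3 0.62 [277. 154. 296. 174.] [666. -83.  10.] w 37 42
slug3 0.48 [220. 166. 236. 186.] [645.  34.  10.] w 30 42
flange1 0.68 [216. 268. 236. 287.] [445.  40.  10.] w 39 38
flange1 0.61 [271. 227. 292. 242.] [526. -70.  10.] w 43 30
bracket 0.73 [219. 271. 237. 288.] [440.  37.   6.] w 36 33
bracket 0.56 [355. 209.
[... 694 characters left out ...]
630. -578.   10.]
[217 164  19  20 296] [226.2 173.8] [649.  37.  10.]
[414 179  48  16 637] [437.1 186.3] [ 615. -380.   10.]
[314 186  22  21 362] [324.7 195.8] [ 601. -157.   10.]
[353 207  48  29 969] [373.2 224.2] [ 542. -251.   10.]
[270 223  22  21 303] [280.3 233. ] [529. -68.  10.]
[325 247  24  24 445] [336.1 258.2] [ 477. -176.   10.]
[216 267  22  23 312] [226.4 277.9] [444.  39.  10.]
[344 294  22  23 394] [354.7 304.9] [ 386. -209.   10.]
frame 152 160 [676. 178.  35.]
frame 150 269 [465. 182.  35.]
frame 84 160 [679. 311.  35.]
frame 81 269 [468. 314.  35.]
frame 92 165 [669. 295.  35.]
frame 87 264 [477. 303.  35.]
frame 152 164 [668. 178.  35.]
frame 150 265 [473. 182.  35.]
```

View pics/crop1.png

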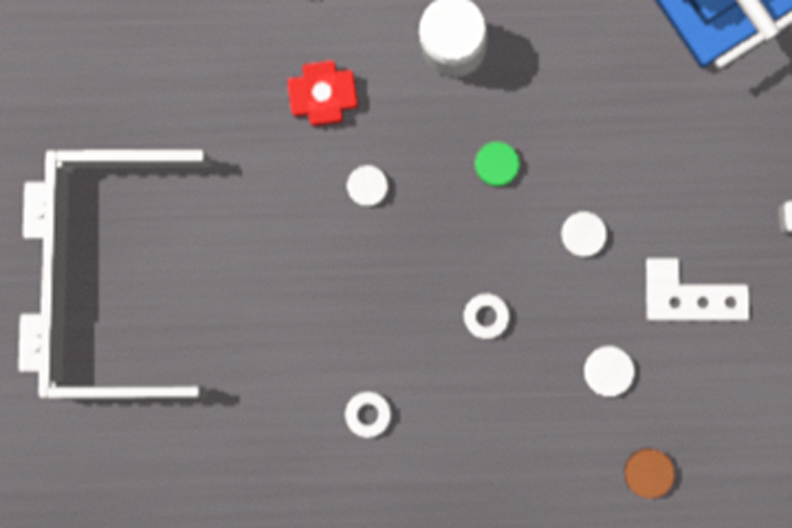

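Candidates in the top view:
- The grey discs at (226,174), (325,196) and (336,258) are solid. Their areas are 296, 362 and 445 px, which matches 36, 40 and 44 mm, so they are slugs 1, 2 and 3.
- The rings at (280,233) and (226,278) have holes, so they stay.
- The green disc at (285,164) and the brown one at (355,305) are decoys.

The crop confirms all of this. The frame mouth is at y≈180 mm, x 473–669, opening toward −y. I'll start with slug 1.

Call:
{"fn": "jog_arm", "kwargs": {"moves": [[0,0,-0.109,42,-44,0,0],[0,0,-0.109,42,-44,0,0],[0,0,-0.109,42,-44,0,0],[0,0,-0.109,42,-44,0,0],[0,0,-0.109,42,-44,0,0],[0,0,-0.109,42,-44,0,0],[0,0,-0.109,42,-44,0,0],[0,0,-0.109,42,-44,0,0],[0,0,-0.109,42,-44,0,0],[0,0,-0.109,42,-44,0,0],[0,0,-0.109,42,-44,0,0],[0,0,-0.109,42,-44,0,0]]}}

```text
time: 2.1
tool_pos: [0.647, 0.0018, 0.3028]
ee_rot: [-3.141, -0.001, -0.002]
wrist_force: [-0.1, -0.3, -0.0]
width: 0.0005
```

Call:
{"fn": "jog_arm", "kwargs": {"moves": [[0,0,0.056,4,-14,-40,0],[0,0,0,0,0,-50,0],[0,0,0,0,0,-50,0],[0,0,0,0,0,-35,0],[0,0,0,0,0,-15,0],[0,0,0,0,0,0,0]]}}

```text
time: 2.85
tool_pos: [0.6496, -0.0105, 0.112]
ee_rot: [-3.141, 0.002, 0.058]
wrist_force: [-0.9, -0.2, -0.5]
width: 0.0006
```

Run:
```python
from h import *
for n in ('top','scene'):
    im=snapshot(n); c=get_calibration(n)
    o=get_obs();tp=o['tool_pos']; print(tp,o['wrist_force'],proj(c,tp-[0,0,.097]))
    cv2.imwrite(f'pics/{n}1.png',im[:,:,::-1])
```

```text
[ 0.6504468  -0.0105994   0.11375886] [-0.45874977 -0.00762756  0.6071747 ] [249.96768538 172.11644785]
[ 0.65094763 -0.01062695  0.11480662] [-0.0311448  -0.19411235  0.68783142] [305.55343617 202.97221524]
```

View pics/scene1.png

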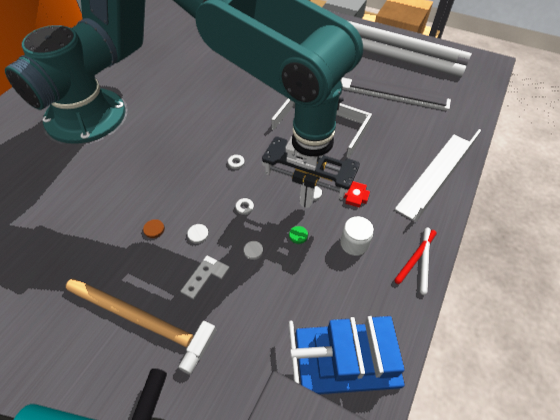

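View pics/top1.png

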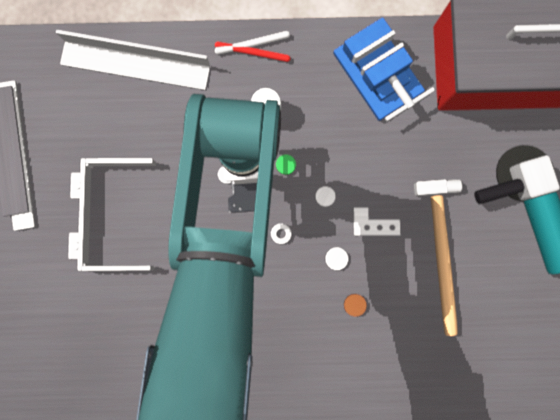

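The fingertips stand behind slug 1, clear of everything (green disc at (286,164) untouched). I'll lower to about 5 mm and push.

Call:
{"fn": "jog_arm", "kwargs": {"moves": [[0,0,0,0,0,-11,0],[0,0,0,0,5,0,0],[0,0,0,0,7,0,0],[0,0,0,-0.5,10,0,0],[0,0,0,-0.8,14,0,0],[0,0,0,-1,18,0,0],[0,0,0,-1,18,0,0],[0,0,0,-1,18,0,0],[0,0,0,-1,18,0,0],[0,0,0,-1,18,0,0],[0,0,0,-0.8,14,0,0],[0,0,0,-0.5,6,0,0]]}}

```text
time: 4.45
tool_pos: [0.6421, 0.1365, 0.1016]
ee_rot: [3.142, 0.0, 0.059]
wrist_force: [0.9, -0.6, 0.2]
width: 0.0005
```

```bash
cat > look.py <<'E'
from h import *
import sys
k=sys.argv[1]
for n in ('top','scene'):
    im=snapshot(n); c=get_calibration(n)
    o=get_obs();tp=o['tool_pos']; print(n,tp.round(4),o['wrist_force'].round(1),'tip px',proj(c,tp-[0,0,.097]).round())
    cv2.imwrite(f'pics/{n}{k}.png',im[:,:,::-1])
    g=cv2.cvtColor(im,cv2.COLOR_RGB2HSV)
    mask=((g[:,:,2]>(135))&(g[:,:,1]<60)).astype('uint8')
    nn,l,s,ce=cv2.connectedComponentsWithStats(mask)
    for i in range(1,nn):
        if 60<s[i,4]<600 and max(s[i,2:4])<32:
            print('  ',s[i],ce[i].round(),(ray(c,*ce[i],.01)*1000).round()[:2])
print(o['time'])
E
python3 look.py 2
```

```text
top [0.642  0.1368 0.1016] [-0.2  0.3  0.3] tip px [177. 179.]
   [458  64  22  10  95] [467.  67.] [ 855. -452.]
   [475 149  29  11 129] [488. 154.] [ 676. -484.]
   [471 170  24  11  69] [484. 176.] [ 633. -473.]
   [402 222  17  10  79] [408. 227.] [ 536. -319.]
   [491 233  26   6  62] [503. 236.] [ 514. -504.]
   [326 245  22  26 434] [336. 258.] [ 478. -176.]
   [338 270  17  25 208] [346. 282.] [ 431. -193.]
   [460 298  29   7  84] [472. 301.] [ 388. -436.]
   [401 330  25  16 134] [411. 336.] [ 324. -315.]
   [338 403  31   9  97] [356. 407.] [ 194. -204.]
scene [0.6421 0.1361 0.1016] [ 0.6 -0.8 -1. ] tip px [328. 162.]
   [426   0  14  27 151] [432.  12.] [687. 915.]
   [83 85 17 17 72] [93. 93.] [-29.  70.]
   [352 107  20  10  67] [362. 112.] [655. 338.]
   [228 154  17  13 143] [236. 160.] [447.  35.]
   [236 198  18  14 146] [244. 204.] [530. -70.]
   [187 225  21  16 265] [197. 232.] [ 480. -180.]
   [244 241  19  17 255] [253. 249.] [ 604. -161.]
4.55
```

View pics/scene2.png

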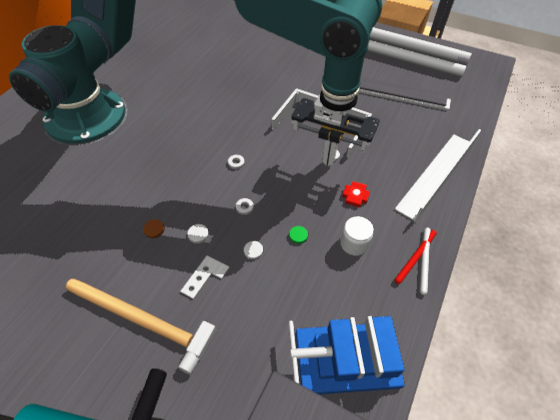

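View pics/top2.png

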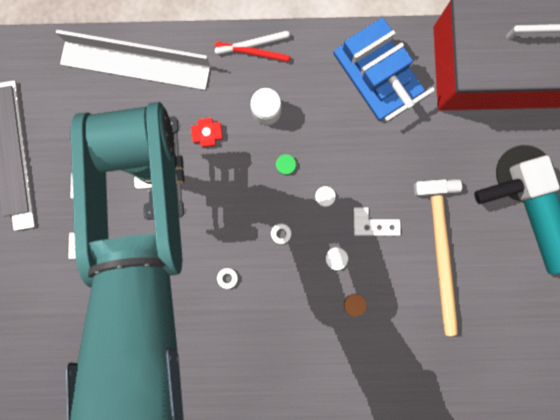

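Slug 1 rides ahead of the fingertips at scene pixel ~(336,154). I'll push it on into the frame.

Call:
{"fn": "jog_arm", "kwargs": {"moves": [[0,0,0,-0.5,8,0,0],[0,0,0,-1,14,0,0],[0,0,0,-1,18,0,0],[0,0,0,-1,18,0,0],[0,0,0,-1,18,0,0],[0,0,0,-1,18,0,0],[0,0,0,-0.5,12,0,0],[0,0,0,-0.5,8,0,0],[0,0,0,0,4,0,0],[0,0,0,0,0,0,0],[0,0,0,0,-15,0,0],[0,0,0,0,-45,60,0]]}}

```text
time: 6.05
tool_pos: [0.6328, 0.1997, 0.1462]
ee_rot: [3.14, 0.012, 0.06]
wrist_force: [1.0, 0.2, 0.3]
width: 0.0001
```

```bash
python3 look.py 3
```

```text
top [0.6378 0.195  0.1583] [ 1.3 -0.9  5.1] tip px [140. 177.]
   [125 174   5  18  64] [127. 182.] [638. 233.]
   [481 213  24  12  88] [493. 219.] [ 547. -487.]
   [501 218  28  11  99] [516. 222.] [ 539. -531.]
   [453 223  25   9  72] [464. 227.] [ 532. -428.]
   [271 224  20  20 249] [281. 233.] [528. -68.]
   [455 247  21  15 122] [463. 255.] [ 478. -424.]
   [388 310  24   8  94] [398. 313.] [ 368. -292.]
   [385 330  26  15 123] [397. 335.] [ 327. -289.]
   [314 352  20  11  83] [325. 358.] [ 287. -148.]
   [307 365  31   9 129] [325. 368.] [ 268. -147.]
scene [0.6389 0.197  0.1585] [ 0.6 -0.6  1.6] tip px [339. 128.]
   [426   0  14  27 149] [432.  12.] [687. 916.]
   [327  16  11   9  74] [332.  20.] [408. 721.]
   [318  26  18  11 109] [326.  31.] [419. 647.]
   [ 77  79  23  25 102] [92. 93.] [-34.  69.]
   [309  93  28  11  83] [322.  98.] [537. 341.]
   [345 119  10  10  73] [349. 124.] [641. 277.]
   [228 154  17  13 143] [236. 160.] [447.  35.]
   [236 198  17  14 111] [244. 205.] [531. -72.]
   [188 224  20  17 268] [197. 232.] [ 479. -179.]
   [244 241  19  17 270] [253. 249.] [ 603. -161.]
6.15
```

View pics/scene3.png

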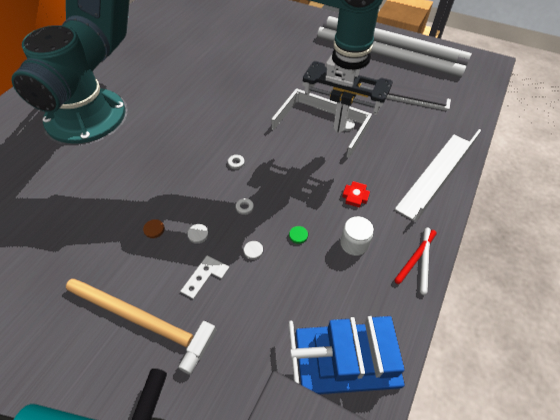

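Slug 1 lies in the frame (scene (349,124) ≈ (641,277) mm, partly hidden). Next I'll go behind slug 2.

Call:
{"fn": "jog_arm", "kwargs": {"moves": [[0,0,-0.03,-4,-40,20,0],[0,0,0,-5,-50,0,0],[0,0,0,-5,-50,0,0],[0,0,0,-5,-50,0,0],[0,0,0,-5,-50,0,0],[0,0,0,-5,-50,0,0],[0,0,0,-5,-50,0,0],[0,0,0,-3,-46,0,0],[0,0,0,0,-6,-20,0],[0,0,0,0,0,-30,0],[0,0,0,0,0,0,0]]}}

```text
time: 7.52
tool_pos: [0.5963, -0.1899, 0.1173]
ee_rot: [-3.138, 0.008, 0.028]
wrist_force: [-0.5, 0.2, 0.5]
width: 0.0006
```

```bash
python3 look.py 4
```

```text
top [ 0.5975 -0.1901  0.1195] [ 0.5  0.  -0. ] tip px [342. 196.]
   [216  94  22  14 104] [227.  99.] [800.  33.]
   [126 111  31   7  91] [142. 113.] [776. 204.]
   [ 94 175  19  20 277] [103. 185.] [633. 282.]
   [333 182  18  21  65] [340. 193.] [ 606. -187.]
   [323 191   8  16  77] [327. 200.] [ 592. -161.]
   [270 222  22  23 328] [280. 233.] [529. -68.]
   [325 246  24  19 298] [337. 255.] [ 484. -179.]
   [216 267  22  23 335] [226. 278.] [444.  40.]
scene [ 0.5985 -0.1904  0.1213] [0.8 0.3 0.6] tip px [243. 255.]
   [365   0  21  14 198] [374.   5.] [500. 870.]
   [426   0  14  27 155] [432.  12.] [688. 914.]
   [ 82   9  12  17 114] [88. 16.] [-322.  371.]
   [339  77  13  11 107] [345.  82.] [568. 434.]
   [ 49 100  30   8  74] [ 62. 104.] [-73.  -2.]
   [341 119  14  10 108] [347. 124.] [636. 276.]
   [187 224  22  18 288] [197. 233.] [ 481. -181.]
   [248 246  15  12 123] [255. 252.] [ 610. -166.]
7.625
```

View pics/scene4.png

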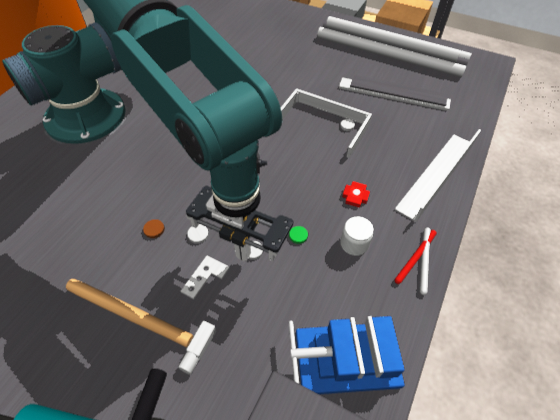

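View pics/top4.png

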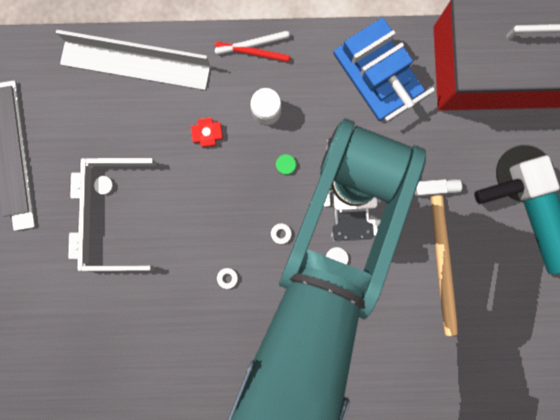

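Slug 1 is at (103,185) → (633,282) mm, fully inside. The fingers stand behind slug 2; I'll back off 5 mm, let them settle and read.

Call:
{"fn": "jog_arm", "kwargs": {"moves": [[0,0,0,3,-5,0,0],[0,0,0,0,0,0,0],[0,0,0,0,0,0,0],[0,0,0,0,0,0,0]]}}

```text
time: 8.12
tool_pos: [0.6018, -0.196, 0.122]
ee_rot: [3.141, -0.001, 0.028]
wrist_force: [-0.8, 0.4, -0.6]
width: 0.0007
```

Call:
{"fn": "jog_arm", "kwargs": {"moves": [[0,0,0.01,0,0,-20,0],[0,0,0,0,0,0,0],[0,0,0,0,6,0,0],[0,0,0,0,7,0,0],[0,0,0,-0.4,10,0,0],[0,0,0,-0.6,14,0,0],[0,0,0,-0.8,18,0,0],[0,0,0,-0.8,18,0,0],[0,0,0,-0.8,18,0,0],[0,0,0,-0.8,18,0,0],[0,0,0,-0.6,14,0,0],[0,0,0,-0.3,7,0,0]]}}

```text
time: 9.62
tool_pos: [0.5966, -0.065, 0.1017]
ee_rot: [3.142, 0.0, 0.039]
wrist_force: [-0.7, -0.3, 1.2]
width: 0.0002
```

```bash
python3 look.py 5
```

```text
top [ 0.5965 -0.0645  0.1016] [-0.9  1.  -0.1] tip px [278. 199.]
   [ 94 172  26  23 308] [104. 184.] [635. 280.]
   [ 35 186  28  16 225] [ 47. 193.] [619. 393.]
   [ 38 207  25   6  62] [ 49. 210.] [586. 389.]
   [326 248  22  23 419] [336. 259.] [ 476. -176.]
   [356 256  28  11 116] [371. 261.] [ 471. -244.]
scene [ 0.5965 -0.0652  0.1016] [-0.7 -0.8 -0.3] tip px [272. 215.]
   [365   0  21  14 198] [374.   5.] [500. 870.]
   [426   0  14  27 155] [432.  12.] [688. 914.]
   [339  77  13  11 107] [345.  82.] [568. 434.]
   [341 119  14  10 107] [347. 124.] [636. 276.]
   [251 144  31  15  79] [264. 154.] [498.  84.]
   [249 170  27  12  82] [262. 175.] [524.  21.]
   [235 198  19  15 182] [244. 205.] [532. -72.]
   [279 199   9  14  97] [282. 205.] [606. -34.]
   [187 224  21  17 274] [197. 232.] [ 479. -180.]
9.725
```

View pics/scene5.png

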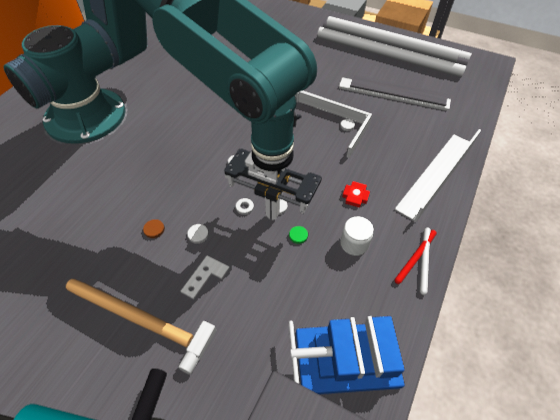

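Slug 2 rides ahead of the fingers at scene ~(281,205), on line. I'll continue.

Call:
{"fn": "jog_arm", "kwargs": {"moves": [[0,0,0,-0.4,8,0,0],[0,0,0,-0.6,14,0,0],[0,0,0,-0.8,18,0,0],[0,0,0,-0.8,18,0,0],[0,0,0,-0.8,18,0,0],[0,0,0,-0.8,18,0,0],[0,0,0,-0.8,18,0,0],[0,0,0,-0.8,18,0,0],[0,0,0,-0.8,18,0,0],[0,0,0,-0.8,18,0,0],[0,0,0,-0.6,14,0,0],[0,0,0,-0.3,8,0,0]]}}

```text
time: 11.22
tool_pos: [0.5883, 0.1228, 0.1017]
ee_rot: [3.141, -0.0, 0.039]
wrist_force: [-0.0, -0.6, 0.5]
width: 0.0002
```

```bash
python3 look.py 6
```

```text
top [0.5883 0.1235 0.1018] [-0.4 -0.4 -0.9] tip px [183. 206.]
   [271 224  20  20 250] [281. 233.] [528. -68.]
   [326 247  22  24 400] [336. 258.] [ 477. -176.]
   [511 255  30   6  67] [525. 258.] [ 470. -544.]
   [340 271  14  23 152] [346. 282.] [ 431. -193.]
   [314 354  30   9  83] [330. 359.] [ 285. -159.]
scene [0.5883 0.1228 0.1017] [-0.1  0.4  0. ] tip px [305. 158.]
   [351   0  14  11 111] [356.   4.] [443. 851.]
   [365   0  21  13 195] [374.   5.] [500. 871.]
   [426   0  14  27 150] [432.  12.] [687. 915.]
   [339  77  13  11 106] [345.  82.] [568. 434.]
   [77 80 23 24 98] [92. 93.] [-33.  69.]
   [311 144   8  12  67] [314. 150.] [599. 154.]
   [228 154  17  13 143] [236. 160.] [447.  35.]
   [236 199  17  13 106] [244. 205.] [532. -73.]
   [188 225  20  16 246] [197. 232.] [ 480. -180.]
11.325
```

View pics/scene6.png

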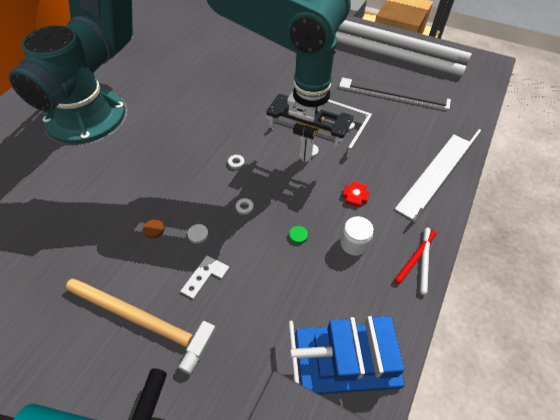

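Call:
{"fn": "jog_arm", "kwargs": {"moves": [[0,0,0,-0.4,8,0,0],[0,0,0,-0.8,14,0,0],[0,0,0,-1,18,0,0],[0,0,0,-1,18,0,0],[0,0,0,-1,18,0,0],[0,0,0,-1,18,0,0],[0,0,0,-0.6,14,0,0],[0,0,0,-0.3,8,0,0],[0,0,0,0,4,0,0],[0,0,0,0,0,0,0],[0,0,0,0,-15,0,0],[0,0,0,0,-30,50,0]]}}

```text
time: 12.82
tool_pos: [0.5794, 0.1953, 0.1467]
ee_rot: [3.139, 0.011, 0.039]
wrist_force: [1.2, -1.0, 0.3]
width: 0.0003
```

```bash
python3 look.py 7
```

```text
top [0.5843 0.1924 0.1582] [ 2.7 -1.8  5. ] tip px [141. 206.]
   [421  96  16  15 130] [429. 103.] [ 784. -373.]
   [414 113  27  18 139] [428. 125.] [ 739. -367.]
   [127 208   5  17  61] [129. 216.] [570. 229.]
   [ 87 215  10  10  86] [ 91. 220.] [564. 304.]
   [207 246   6  19  62] [210. 255.] [489.  71.]
   [326 247  22  23 397] [336. 258.] [ 477. -176.]
   [322 280  15  17 143] [328. 288.] [ 420. -158.]
   [385 310  28   7  87] [398. 313.] [ 369. -291.]
   [310 365  23   8  65] [322. 368.] [ 268. -141.]
   [310 377  28  12 105] [326. 381.] [ 244. -148.]
scene [0.5852 0.194  0.1579] [1.5 0.6 1. ] tip px [318. 122.]
   [350   0  15  11 118] [356.   4.] [442. 850.]
   [365   0  21  14 195] [374.   5.] [500. 871.]
   [426   0  14  27 148] [432.  12.] [687. 915.]
   [ 77  78  23  26 102] [92. 93.] [-35.  71.]
   [322 114  13  11 108] [328. 120.] [586. 268.]
   [341 119  14  10 105] [347. 124.] [636. 276.]
   [228 154  16  13 110] [235. 160.] [444.  35.]
   [236 199  18  14 127] [245. 206.] [534. -74.]
   [188 225  20  16 243] [197. 233.] [ 480. -180.]
12.925
```

View pics/scene7.png

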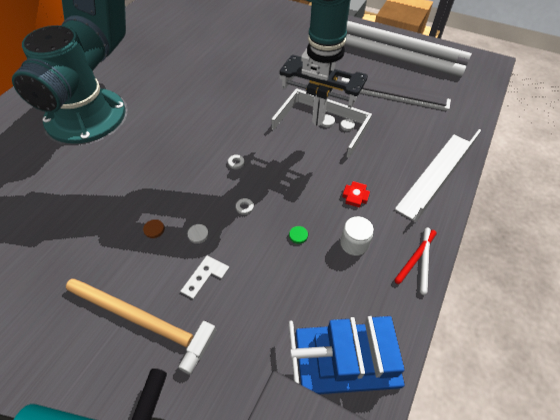

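Slugs 1 and 2 both lie in the frame (scene (347,124) and (328,120)). Now I'll go behind slug 3.

Call:
{"fn": "jog_arm", "kwargs": {"moves": [[0,0,-0.04,-12,-50,20,0],[0,0,0,-14,-51,0,0],[0,0,0,-14,-51,0,0],[0,0,0,-14,-51,0,0],[0,0,0,-14,-51,0,0],[0,0,0,-14,-51,0,0],[0,0,0,-14,-51,0,0],[0,0,0,-12,-54,0,0],[0,0,0,0,-1,-30,0],[0,0,0,0,0,-20,0],[0,0,0,0,0,0,0],[0,0,0,0,0,0,0]]}}

```text
time: 14.42
tool_pos: [0.4743, -0.2144, 0.1224]
ee_rot: [3.141, -0.001, -0.002]
wrist_force: [-0.0, -0.2, 1.4]
width: 0.0002
```

```bash
python3 look.py 8
```

```text
top [ 0.4747 -0.2144  0.1228] [ 0.1  0.1 -0.1] tip px [357. 259.]
   [ 94 175  19  20 273] [103. 185.] [633. 282.]
   [ 98 200  20  23 355] [107. 211.] [581. 273.]
   [388 218  13   9  81] [395. 221.] [ 547. -294.]
   [270 222  22  23 320] [280. 233.] [529. -68.]
   [325 246  19  25 330] [334. 257.] [ 480. -171.]
   [216 267  22  23 328] [226. 278.] [444.  39.]
   [351 274  26  22 197] [359. 283.] [ 428. -219.]
scene [ 0.4748 -0.2144  0.123 ] [ 0.2 -0.4  0.3] tip px [184. 240.]
   [365   0  21  13 196] [374.   5.] [500. 871.]
   [426   0  14  27 151] [432.  12.] [687. 915.]
   [339  77  13  11 106] [345.  82.] [568. 434.]
   [319 114  16  11 134] [327. 119.] [583. 268.]
   [341 119  14  10 105] [347. 124.] [636. 276.]
   [228 154  17  13 143] [236. 160.] [447.  35.]
   [135 176  31  14 111] [145. 183.] [ 299. -123.]
   [235 198  19  15 179] [244. 205.] [532. -72.]
   [190 232   9  10  64] [194. 237.] [ 480. -192.]
14.525
```

View pics/scene8.png

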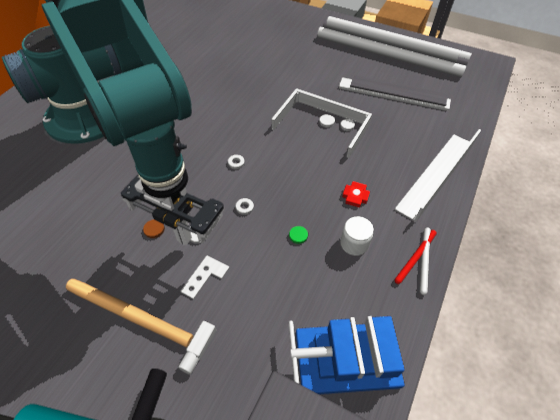

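View pics/top8.png

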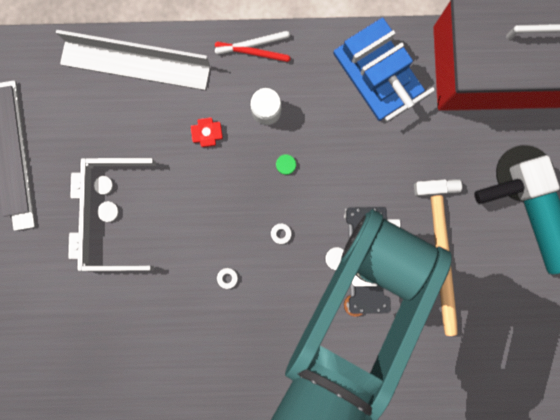

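Slugs 1 and 2 sit at (633,282) and (581,273) mm inside the frame. The fingers are behind slug 3 (336,258), clear of the bracket and the brown disc. I'll lower and push +y, then turn between the washers.

Call:
{"fn": "jog_arm", "kwargs": {"moves": [[0,0,0,2,0,-21,0],[0,0,0,0,0,0,0],[0,0,0,0,7,0,0],[0,0,0,0,8,0,0],[0,0,0,0,10,0,0],[0,0,0,0,14,0,0],[0,0,0,0,18,0,0],[0,0,0,0,18,0,0],[0,0,0,0,18,0,0],[0,0,0,0,18,0,0],[0,0,0,0,12,0,0],[0,0,0,0,7,0,0]]}}

```text
time: 16.02
tool_pos: [0.4761, -0.0832, 0.1006]
ee_rot: [3.142, 0.0, -0.001]
wrist_force: [-0.6, -0.5, 0.6]
width: 0.0001
```

```bash
python3 look.py 9
```

```text
top [ 0.4761 -0.0828  0.1006] [-0.2  0.6  0.2] tip px [289. 260.]
   [ 37 132  26   6  66] [ 49. 135.] [736. 391.]
   [ 94 175  19  20 275] [103. 185.] [633. 282.]
   [ 98 200  20  23 358] [107. 211.] [581. 273.]
   [216 267  22  23 336] [226. 278.] [444.  40.]
scene [ 0.4761 -0.0833  0.1005] [-0.1  0.2 -0.4] tip px [220. 201.]
   [365   0  21  13 195] [374.   5.] [500. 871.]
   [426   0  14  27 150] [432.  12.] [687. 915.]
   [339  77  13  11 106] [345.  82.] [568. 434.]
   [319 114  16  11 133] [327. 119.] [583. 268.]
   [341 119  14  10 105] [347. 124.] [636. 276.]
   [225 186  13  13 110] [230. 192.] [486. -55.]
   [235 198  19  15 179] [244. 205.] [532. -72.]
16.125
```

View pics/scene9.png

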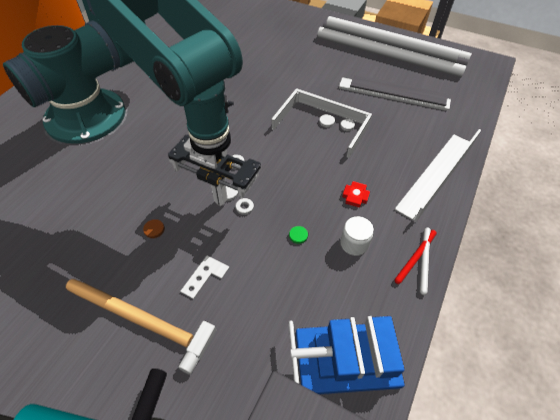

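Slug 3 is now beside the upper washer, which has not moved (scene (244,205)). I'll push on past it, then back off and turn the tool.

Call:
{"fn": "jog_arm", "kwargs": {"moves": [[0,0,0,0,8,0,0],[0,0,0,0,12,0,0],[0,0,0,0,9,0,0],[0,0,0,0,3,0,0],[0,0,0,0,0,0,0],[0,0,0,0,-12,0,0],[0,0,-0.18,-5,-4,0,0],[0,0,-0.18,-5,0,0,0],[0,0,0,0,0,0,0]]}}

```text
time: 17.25
tool_pos: [0.4661, -0.069, 0.1007]
ee_rot: [3.141, -0.0, -0.361]
wrist_force: [0.4, -0.1, -0.2]
width: 0.0003
```

```bash
python3 look.py 10; python3 -c "
import cv2
a=cv2.imread('pics/scene10.png')[100:250,160:360];cv2.imwrite('pics/c10.png',cv2.resize(a,None,fx=4,fy=4,interpolation=2))"
```

```text
top [ 0.4663 -0.0688  0.1008] [ 0.7 -1.1 -0. ] tip px [282. 265.]
   [ 94 175  19  20 275] [103. 185.] [633. 282.]
   [ 98 200  20  23 356] [107. 211.] [581. 273.]
   [270 225  10  11  80] [274. 231.] [534. -56.]
   [216 267  16  23 219] [223. 277.] [445.  46.]
scene [ 0.4664 -0.0687  0.1008] [-0.2  0.2  0.9] tip px [220. 195.]
   [365   0  21  13 196] [374.   5.] [500. 871.]
   [426   0  14  27 151] [432.  12.] [687. 915.]
   [339  77  13  11 106] [345.  82.] [568. 434.]
   [319 114  16  11 133] [327. 119.] [583. 268.]
   [341 119  14  10 105] [347. 124.] [636. 276.]
   [184 126  29  11  84] [194. 132.] [306.  69.]
   [235 198  19  15 179] [244. 205.] [532. -72.]
17.35
```

View pics/c10.png

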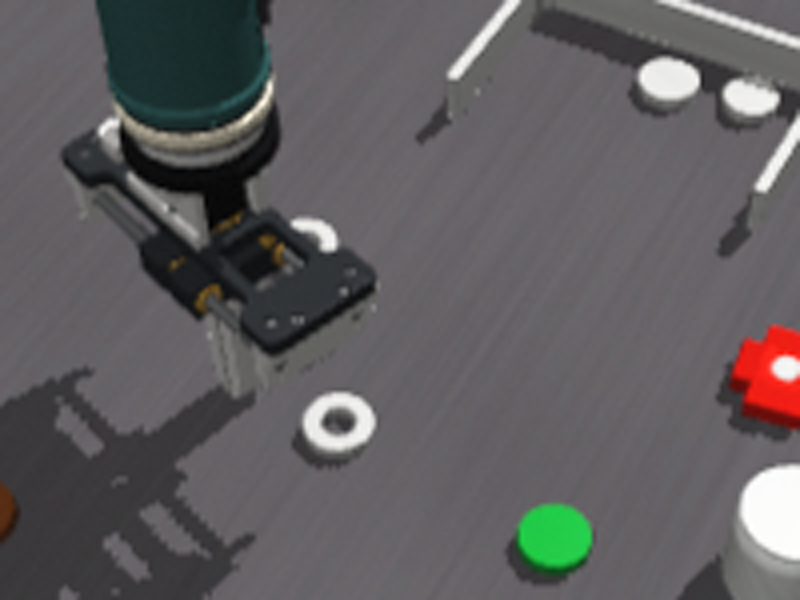

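Slug 3 is hidden behind the gripper; by the push geometry it is at about (478,−21) mm. Both washers are unmoved. I'll push diagonally between them, then re-check.

Call:
{"fn": "jog_arm", "kwargs": {"moves": [[0,0,0,-5,2,0,0],[0,0,0,2,6,0,0],[0,0,0,2,6,0,0],[0,0,0,3,8,0,0],[0,0,0,4.5,12,0,0],[0,0,0,5.6,15,0,0],[0,0,0,6,16,0,0],[0,0,0,6,16,0,0],[0,0,0,4.5,12,0,0],[0,0,0,2,6,0,0],[0,0,0,0,0,0,0]]}}

```text
time: 18.73
tool_pos: [0.4969, 0.0314, 0.1006]
ee_rot: [-3.141, 0.0, -0.361]
wrist_force: [-0.3, -0.4, -0.9]
width: 0.0004
```

```bash
python3 look.py 11; python3 -c "
import cv2
a=cv2.imread('pics/scene11.png')[80:230,180:380];cv2.imwrite('pics/c11.png',cv2.resize(a,None,fx=4,fy=4,interpolation=2))"
```

```text
top [0.4968 0.031  0.1006] [ 0.3 -0.2  0.1] tip px [231. 251.]
   [ 94 175  19  20 273] [103. 185.] [633. 282.]
   [ 98 200  20  23 356] [107. 211.] [581. 273.]
   [270 224  21  20 257] [280. 234.] [528. -68.]
scene [0.4967 0.0308 0.1006] [0.  0.6 0.3] tip px [253. 170.]
   [365   0  21  13 194] [374.   5.] [500. 871.]
   [426   0  14  27 150] [432.  12.] [687. 915.]
   [339  77  13  11 106] [345.  82.] [568. 434.]
   [77 84 23 20 82] [91. 94.] [-32.  65.]
   [225  97  28  14  81] [235. 105.] [343. 207.]
   [319 114  16  11 133] [327. 119.] [583. 268.]
   [341 119  14  10 105] [347. 124.] [636. 276.]
   [228 154  17  13 143] [236. 160.] [447.  35.]
   [236 198  17  14 121] [244. 205.] [530. -72.]
18.825
```

View pics/c11.png

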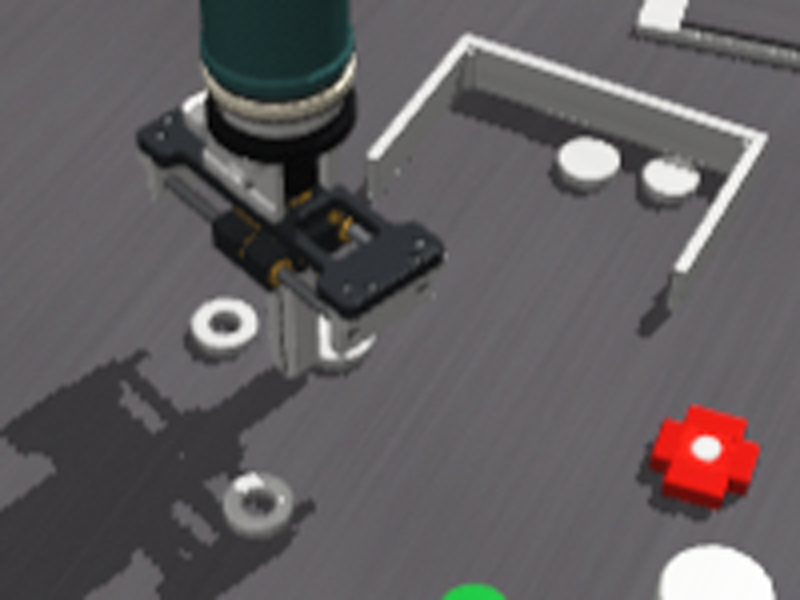

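View pics/top11.png

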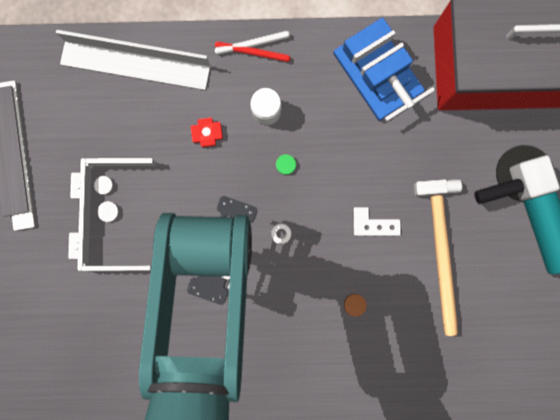

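Slug 3 has passed between the washers, which still sit at scene (236,160) and (244,205) as at the start. I'll push a bit further, then straighten the tool.

Call:
{"fn": "jog_arm", "kwargs": {"moves": [[0,0,0,3,8,0,0],[0,0,0,4.5,12,0,0],[0,0,0,2.5,7,0,0],[0,0,0,1,3,0,0],[0,0,0,0,0,0,0],[0,0,0,-4,-12,0,0],[0,0,0.18,6,-3,0,0],[0,0,0.18,6,0,0,0],[0,0,0,2,0,0,0],[0,0,0,0,0,0,0]]}}

```text
time: 20.08
tool_pos: [0.5177, 0.0454, 0.1007]
ee_rot: [3.142, 0.0, -0.005]
wrist_force: [0.8, -0.3, -0.4]
width: 0.0003
```

```bash
python3 look.py 12; python3 -c "
import cv2
a=cv2.imread('pics/scene12.png')[80:230,180:380];cv2.imwrite('pics/c12.png',cv2.resize(a,None,fx=4,fy=4,interpolation=2))
from h import *
print(proj(get_calibration('scene'),(.518,.087,.01)))"
```

```text
top [0.5176 0.0456 0.1006] [-0.8  0.5  0.4] tip px [223. 240.]
   [ 94 175  19  20 276] [103. 185.] [633. 282.]
   [ 98 200  20  23 354] [107. 211.] [581. 273.]
   [270 224  21  20 251] [280. 233.] [528. -68.]
   [190 260  29   3  76] [203. 261.] [478.  85.]
scene [0.5176 0.0457 0.1007] [-0.5  0.5 -0.1] tip px [264. 169.]
   [365   0  21  13 194] [374.   5.] [500. 871.]
   [426   0  14  27 150] [432.  12.] [687. 915.]
   [339  77  13  11 106] [345.  82.] [568. 434.]
   [72 84 28 21 96] [90. 95.] [-32.  60.]
   [319 114  16  11 133] [327. 119.] [583. 268.]
   [341 119  14  10 105] [347. 124.] [636. 276.]
   [270 150  14  14 146] [275. 157.] [526.  89.]
   [228 154  17  13 143] [236. 160.] [447.  35.]
   [236 198  17  14 123] [244. 204.] [531. -70.]
20.175
[272.19440082 156.07477711]
```

View pics/c12.png

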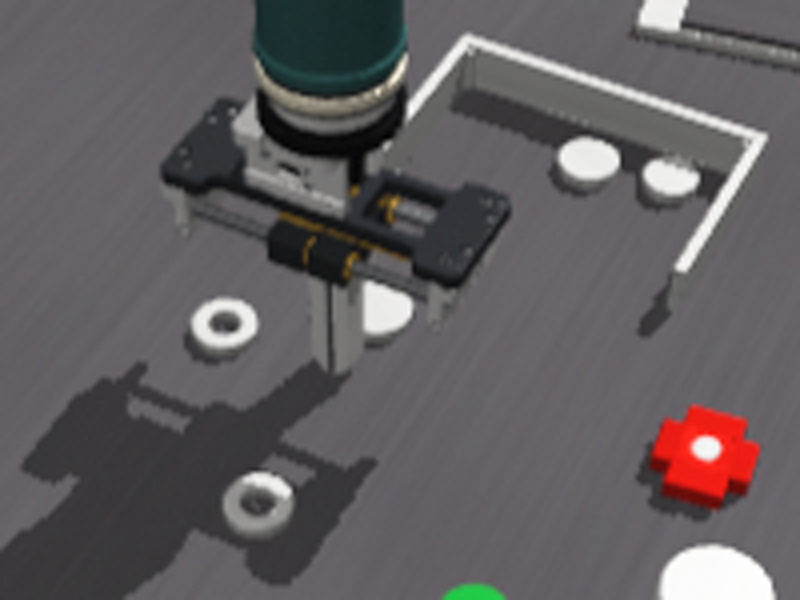

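View pics/top12.png

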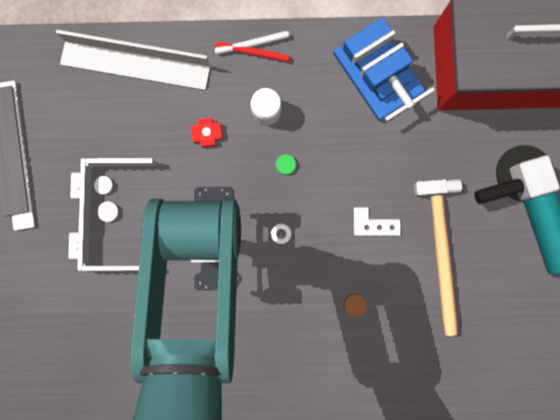

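Slug 3 is where expected: its right edge is at scene x≈283, so the centre is ≈(518,87) mm. The washers are unmoved. I'll push straight into the frame.

Call:
{"fn": "jog_arm", "kwargs": {"moves": [[0,0,0,0,7,0,0],[0,0,0,0,7,0,0],[0,0,0,0,10,0,0],[0,0,0,0,14,0,0],[0,0,0,0,18,0,0],[0,0,0,0,18,0,0],[0,0,0,0,18,0,0],[0,0,0,0,14,0,0],[0,0,0,0,7,0,0]]}}

```text
time: 21.3
tool_pos: [0.5178, 0.1599, 0.1007]
ee_rot: [3.141, -0.0, -0.001]
wrist_force: [-0.6, -1.1, 0.5]
width: 0.0005
```

```bash
python3 look.py 13; python3 -c "
import cv2
a=cv2.imread('pics/scene13.png')[60:210,200:400];cv2.imwrite('pics/c13.png',cv2.resize(a,None,fx=4,fy=4,interpolation=2))"
```

```text
top [0.5178 0.1603 0.1007] [-0.3 -0.3  1. ] tip px [165. 242.]
   [238  58  29   8  95] [253.  61.] [879. -20.]
   [223 138  26   8  79] [235. 141.] [715.  18.]
   [ 94 172  23  23 304] [104. 184.] [635. 281.]
   [312 174  19  10  70] [320. 179.] [ 635. -149.]
   [ 35 186  28  16 220] [ 47. 194.] [618. 393.]
   [270 222  22  23 342] [280. 233.] [529. -68.]
   [390 256  30   6  96] [404. 258.] [ 475. -309.]
   [169 259  29  18 268] [182. 268.] [466. 125.]
   [217 268  20  21 251] [227. 278.] [444.  39.]
   [208 306  31   4  61] [222. 307.] [388.  49.]
scene [0.5178 0.1597 0.1007] [ 0.  -0.4 -0.1] tip px [286. 139.]
   [365   0  21  13 194] [374.   5.] [500. 871.]
   [426   0  14  27 146] [432.  12.] [687. 915.]
   [339  77  13  11 106] [345.  82.] [568. 434.]
   [ 77  78  23  26 104] [92. 93.] [-34.  71.]
   [319 114  16  11 132] [327. 119.] [583. 268.]
   [341 119  14  10 105] [347. 124.] [636. 276.]
   [292 125   9  12  88] [295. 131.] [529. 193.]
   [228 156  16  10  69] [236. 161.] [447.  34.]
   [235 198  19  15 178] [244. 205.] [532. -72.]
21.4
```

View pics/c13.png

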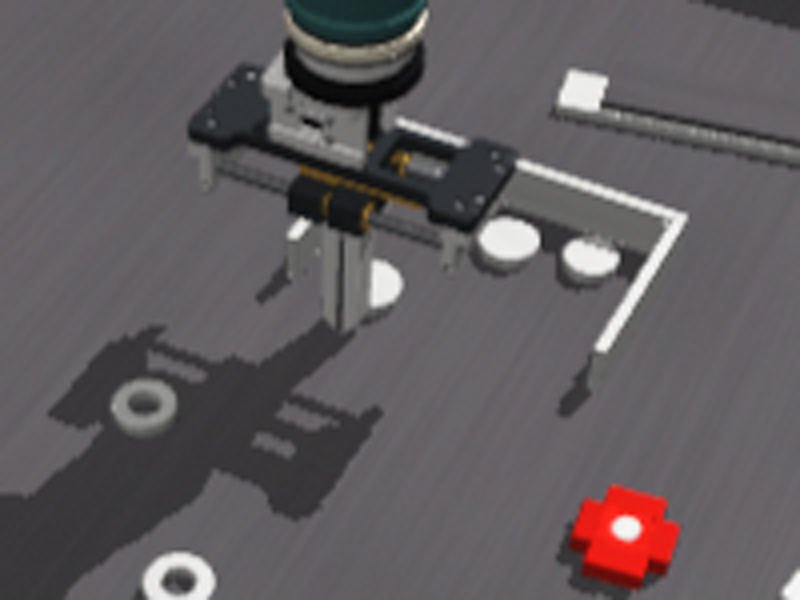

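Slug 3 is crossing the mouth, ahead of the fingers (scene ~(295,131)). I'll push it the last 75 mm, then retreat and lift away.

Call:
{"fn": "jog_arm", "kwargs": {"moves": [[0,0,0,0,8,0,0],[0,0,0,0,14,0,0],[0,0,0,0,16,0,0],[0,0,0,0,16,0,0],[0,0,0,0,12,0,0],[0,0,0,0,6,0,0],[0,0,0,0,3,0,0],[0,0,0,0,0,0,0],[0,0,0,0,-15,0,0],[0,0,0,0,-25,40,0],[0,0,0,0,-40,45,0],[0,0,0,0,-40,45,0]]}}

```text
time: 22.9
tool_pos: [0.5174, 0.1117, 0.2319]
ee_rot: [3.141, 0.0, -0.003]
wrist_force: [1.4, -0.5, 0.3]
width: 0.0004
```

Call:
{"fn": "jog_arm", "kwargs": {"moves": [[0,0,0,-10,-50,30,0],[0,0,0,-10,-50,30,0],[0,0,0,-10,-50,0,0],[0,0,0,-10,-50,0,0],[0,0,0,-10,-50,0,0],[0,0,0,0,-50,0,0],[0,0,0,0,-50,0,0],[0,0,0,0,0,0,0],[0,0,0,0,0,0,0]]}}

```text
time: 24.02
tool_pos: [0.4671, -0.2364, 0.2905]
ee_rot: [-3.141, 0.0, -0.003]
wrist_force: [-0.7, 0.6, 0.6]
width: 0.0004
```

```bash
python3 look.py 14; python3 -c "
import cv2
a=cv2.imread('pics/scene14.png')[60:210,200:400];cv2.imwrite('pics/c14.png',cv2.resize(a,None,fx=4,fy=4,interpolation=2))"
```

```text
top [ 0.4674 -0.2357  0.2907] [0.8 0.1 1.3] tip px [385. 263.]
   [ 94 175  19  20 274] [103. 185.] [633. 282.]
   [ 98 200  20  23 355] [107. 211.] [581. 273.]
   [391 221  10  15  88] [395. 226.] [ 537. -293.]
   [270 222  22  23 319] [280. 233.] [529. -68.]
   [ 99 231  23  25 444] [110. 243.] [517. 267.]
   [216 267  22  23 328] [226. 278.] [444.  39.]
   [394 289  26   9 129] [404. 294.] [ 405. -306.]
scene [ 0.4676 -0.2353  0.2908] [ 0.3 -0.1 -0.3] tip px [156. 194.]
   [365   0  21  13 193] [374.   5.] [500. 871.]
   [426   0  14  27 140] [432.  12.] [687. 917.]
   [339  77  13  11 105] [345.  82.] [568. 433.]
   [ 85 106   9  11  65] [ 89. 111.] [13.  8.]
   [296 108  17  12 156] [304. 113.] [520. 262.]
   [319 114  16  11 132] [327. 119.] [583. 268.]
   [341 119  14  10 102] [347. 124.] [636. 276.]
   [ 99 127  19  10  77] [110. 131.] [112. -27.]
   [228 154  17  13 140] [236. 160.] [447.  35.]
   [236 198  18  15 176] [244. 205.] [532. -72.]
24.125
```

View pics/top14.png

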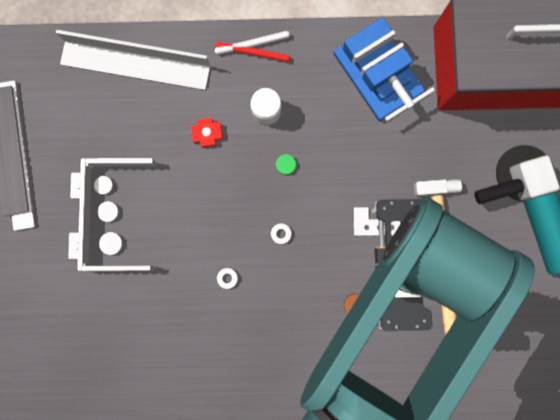

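View pics/c14.png

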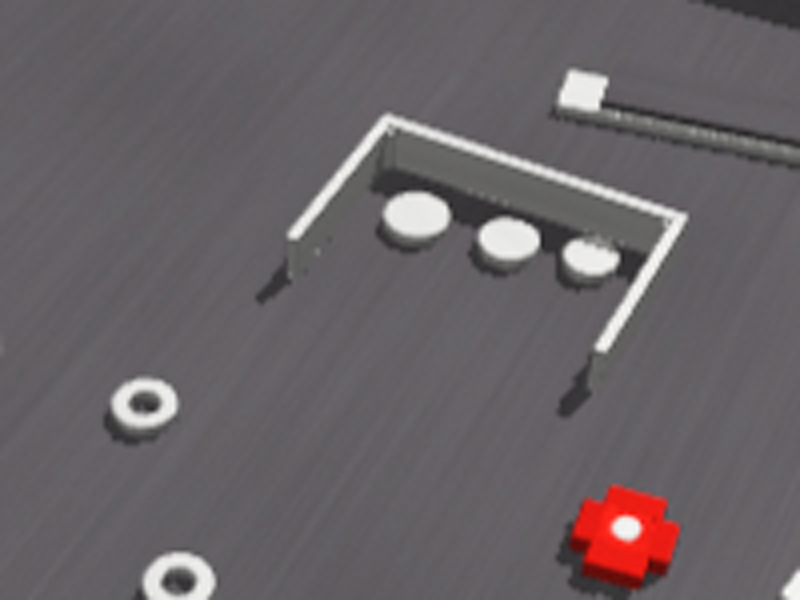

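All three slugs lie flat and wholly inside the frame, at top pixels (103,185), (107,211) and (110,243), about 85–100 mm past the mouth. The washers, magnet and tin sit at their starting pixels and the arm is clear, so I'll hand it in.

```bash
python3 -c "
from bench import *
print(close_job())"
```

```text
the job is handed in; nothing more can be done
None
```

The job is handed in at about 24 s of the 67 s allowed. I swept the three solid slugs into the frame one at a time with closed fingers. The largest slug went between the two washers in two turns.

**Slugs:** the last top picture puts them at about (633,282), (581,273) and (517,267) mm. The frame's inside spans x 473–669 and y 180–310. In both views they look flat and wholly inside.

**Other items:** both washers measured the same as at the start, within about 1 mm. The magnet, the tin and the green disc look unmoved in the picture. The arm partly hid the bracket, hammer and brown disc in the last top picture. In the last clear top view, before slug 3's final push, they were at their starting places, and nothing went near them after that.

**Force and checks:** the wrist force readings stayed under about 6 N. No check failed. The only disagreement was a shift of a few mm between the two cameras when a slug was partly hidden. Slug 3 was briefly out of sight behind the gripper and was then confirmed where expected.

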